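# Put the hand tools back on their shadow tiles

### The job

Tidy the bench: pick out the four hand tools (the tape measure, the red hex-key set, the blue-capped marker and the black-capped marker) and put each back on its own grey shadow tile, lying squarely on the outline painted for it and pointing the same way as the outline (the hex-key set may lie either way round). The tape measure stands upright as it stood before. Leave the tin and the ball bearing where they are.

Things in the scene. Friction and masses are not known exactly. Their poses are not given: they have to be found in the camera images.
- tape: Loose yellow tape measure standing on its edge: 36 mm thick (x), 66 mm tall, case 68 mm long (y = -0.024 to 0.044), steel tongue at the -y end to y = -0.043 (not to be gripped). 0.22 kg. Origin: on the underside; the middle of the case is at x = 0.001, y = 0.010. z up. Grip across the 36 mm at y about 0.010.
- hex_set: Loose red folding hex-key set, closed, lying: 36 mm wide (x), 100 mm long (y), 25 mm tall (28 over the end screws), 0.16 kg. Origin: centre of the underside, z up. Both ways round look alike. Grip across the 36 mm at mid-length, on its two red plates (heights 0 to 5 and 20 to 25 mm, gap between).
- marker_blue: Loose pen, white barrel, blue cap, 139 mm long, 17 mm thick, 20 g, lying; can roll. Origin: mid-length, on the underside at the start (if it rolls, the origin turns with it about the centre line, 8 mm from it). +x: along the pen to the capped end (cap 46 mm long); z up at the start. Grip across the barrel near mid-length.
- marker_black: Loose pen, white barrel, black cap, 139 mm long, 17 mm thick, 20 g, lying; can roll. Origin: mid-length, on the underside at the start (if it rolls, the origin turns with it about the centre line, 8 mm from it). +x: along the pen to the capped end (cap 46 mm long); z up at the start. Grip across the barrel near mid-length.
- tile_tape: Fixed grey tile, 150 x 90 mm, 3 mm thick (the tool lies on top, z = 0.003). Painted: the outline of the tape measure, yellow, 40 x 70 mm, silver tongue at its -y end, on the +x half; yellow strip at the -x edge. Origin: on the bench under the tile's middle; y along the long side, z up. In place the tape measure's origin is at x = 0.018, y = 0, its axes parallel to these.
- tile_hex: Fixed grey tile, 150 x 90 mm, 3 mm thick (the tool lies on top, z = 0.003). Painted: the outline of the hex-key set, red, 38 x 102 mm, in the middle; red strip at the -x edge. Origin: on the bench under the tile's middle; y along the long side, z up. In place the set's origin is at x = 0, y = 0, its y axis parallel to this y, either way round.
- tile_blue: Fixed grey tile, 150 x 90 mm, 3 mm thick (the tool lies on top, z = 0.003). Painted: the outline of the blue-capped marker in the middle, 139 x 19 mm, white, cap end blue; blue strip at one long edge. +x: along the long side to the painted cap; z up. Origin: on the bench under the pen's centre line, 15 mm from the middle toward -x. In place the marker's origin is at x = 0.015, y = 0, its x axis along this x.
- tile_black: Fixed grey tile, 150 x 90 mm, 3 mm thick (the tool lies on top, z = 0.003). Painted: the outline of the black-capped marker in the middle, 139 x 19 mm, white, cap end black; black strip at one long edge. +x: along the long side to the painted cap; z up. Origin: on the bench under the pen's centre line, 15 mm from the middle toward -x. In place the marker's origin is at x = 0.015, y = 0, its x axis along this x.
- tin: Loose flat white tin with green lid, 66 mm across, 32 mm tall; stays where it is. Origin: centre of the underside.
- ball_bearing: Loose steel ball bearing, 47 mm across, 14 mm tall, lying flat; stays where it is. Origin: centre of the underside.
Mind the look-alikes: they are no part of the job. Of the things that look like the tape, the smallest one is meant.

How it is judged (in metres and radians):
At the end, for the whole second after the job is handed in: Each tool rests on its own tile, origin within 12 mm along each tile axis of its outlined place, within 0.2 rad, cap or tongue at the painted one (hex set either way round); tape measure and hex set upright and fully down (within 0.12 rad); all at rest (x of marker_blue in the frame of tile_blue between 0.003 and 0.027 m and y of marker_blue in the frame of tile_blue between -0.012 and 0.012 m and angle between the x axis of marker_blue and the x axis of tile_blue, either way round below 0.2 rad and x of tile_blue in the frame of marker_blue below 0 m and height (world z) of each of marker_blue, marker_black below 0.026 m and x of marker_black in the frame of tile_black between 0.003 and 0.027 m and y of marker_black in the frame of tile_black between -0.012 and 0.012 m and angle between the x axis of marker_black and the x axis of tile_black, either way round below 0.2 rad and x of tile_black in the frame of marker_black below 0 m and x of tape in the frame of tile_tape between 0.006 and 0.03 m and y of tape in the frame of tile_tape between -0.012 and 0.012 m and angle between the y axis of tape and the y axis of tile_tape, either way round below 0.2 rad and x of tile_tape in the frame of tape below 0 m and angle between each of tape, hex_set's own z axis and vertical below 0.12 rad and height (world z) of each of tape, hex_set below 0.01 m and x of hex_set in the frame of tile_hex between -0.012 and 0.012 m and y of hex_set in the frame of tile_hex between -0.012 and 0.012 m and angle between the y axis of hex_set and the y axis of tile_hex, either way round below 0.2 rad and linear speed of each of tape, hex_set, marker_blue, marker_black below 0.02 m/s); the robot touches nothing.
It fails at once if the tin is shifted by more than 20 mm (distance of tin from where it was at the start of the episode above 0.02 m).
It fails at once if the ball bearing is shifted by more than 20 mm (distance of ball_bearing from where it was at the start of the episode above 0.02 m).
It also fails if it takes over 104 s, if anything falls off the work surface, if the arm or the gripper's body presses on something with over 40 N, if the wrist force passes 120 N, or if a joint passes its speed limit or range.

### The arm

A 6-joint arm with a two-finger parallel gripper is mounted at the origin on a cart in front of the work surface, level with it; the furniture and walls round the work are solid. World frame = base frame: x ahead of the robot, y to its left, z up, the work surface at z = 0. Lengths are in mm, angles in rad, forces in N, time in s.
With the tool pointing down it reaches from about 275 to 850 mm from the base axis. Payload 5.2 kg.
Tool frame: the origin (TCP) lies where the fingers leave the gripper's body, on its centre line; the fingertips stand 73 mm ahead of it and the grasp point (between the pads) lies 54 mm ahead of it (env.tcp_to_tips is the distance from the TCP to the fingertips, in mm); x points along the fingers, y is the direction in which the jaws open and shut, and the axes are right-handed (so a half turn about x gives the same grasp; the last joint's range is limited). The gripper opens to 85 mm and grips with 20 to 120 N. Pads are 22 mm wide; open, the fingers measure 114 mm over their backs; the gripper's body (76 mm by 85 mm) begins 54 mm behind the grasp point. The pads swing forward as they close: fully open they stand 13 mm farther back than shut.
Start: joints at [-1.304, 0.259, 1.535, -0, 1.348, -0.203], TCP at [249.01, -490.408, 303.91] pointing down, gripper open.
Joint ranges: [-3.14, 3.14], [-0.91, 2.08], [0.19, 2.58], [-1.22, 4.36], [0.22, 2.71], [-3.12, 3.12]. Speed limits (rad/s): [2.57, 2.57, 3.14, 3.14, 3.14, 3.14].

### API

Orientations are given as a unit quaternion [x, y, z, w].
In Python, from workcell import env gives the robot as it stands. Calls block until the motion is done:
- env.move_ptp(position, orientation): joint-space move of the TCP to a pose.
- env.servo_line(position, feed=150, attitude=None): straight line of the TCP; attitude=None keeps the orientation; feed is the mean speed in mm/s.
- env.movej(angles): joint-space move.
- env.gripper_open() and env.clamp(): open the fingers fully, or close them until they stop; the grip force is fixed at half the most.
- env.pause(seconds).
- env.solve_ik(position, orientation): joint angles nearest the present ones, or None.
- env.sense(): the state.
- env.snapshot(name): name is "scene" or "top" or "wrist"; returns the picture (384x512x3 uint8, red, green, blue); there is no depth.
- env.get_calibration(name): a dict with "intrinsics" (3x3 intrinsics, pixels), "origin" and "orientation" of the camera in the world; the wrist camera has in their place "tool_from_camera" (4x4, takes a point from camera to tool coordinates, whose origin is the TCP and whose axes are the tool frame's). Camera axes: x right, y down, z forward; pixel columns grow to the right and rows downward; lengths in mm; the calibration is good to about 2 mm. A picture is of the moment at which its call begins: read the wrist's pose just before it. get_calibration takes no time and is no camera call.
A pose or a line that the arm cannot do raises env.IKError and nothing moves.
- env.job_done(): hands the job in, once; it reports no verdict.
Trained networks look in the newest picture that a camera, given by its name, has taken for a name from the list of things; names that differ only in an ending like _2 or _b are one class to them, and where a whole thing is asked for, a point or a joint stands for the part that bears it (a point fixed in the world has none). Each returns a list of dicts, best first, with "confidence" (0 to 1); they miss things now and then, are a little off and sometimes report something else, mostly with a low value. They report only what shows in the picture. A call takes as long as a camera call. They do not tell look-alikes from the thing itself.
- env.outline_of(camera, query): "mask" (384x512 bool, what is visible of it).
- env.tip_of(camera, query): "point" ([x, y, z] in mm, in world coordinates, good to about 4 mm: a listed point, or the origin of a listed thing).
The state is a dict: "t": time; "joint_positions": joint angles; "dq": joint speeds; "joint_torque": joint torques, N m; "ee_pos": TCP position; "tcp_rot": TCP orientation; "force": force on the tool from outside, world axes, zero at the start; "ft_torque": the same for the moment, N m; "width": opening from 0.0 (shut) to 1.0 (fully open).
Only numpy, scipy, OpenCV 4.12 (cv2) and the standard library are available. Lean on these libraries where they do the work, as an engineer would, in place of code of your own. Each camera call takes 0.05 s, during which the arm holds its last target.

## Working session

There is one attempt and no reset: what is moved stays moved. The work goes in short steps, each a Python script; the robot and the scene stay as the last script left them, time stands still between calls to the robot, and variables do not carry over. Pictures are saved under pics/ and viewed, and the job is handed in when it is done.

```bash
ls; mkdir -p pics; python3 - <<'E'
from workcell import env
import cv2
for n in("scene","top","wrist"):
    im=env.snapshot(n); cv2.imwrite(f"pics/{n}0.png",cv2.resize(im[:,:,::-1],(800,600),interpolation=cv2.INTER_CUBIC))
    c=env.get_calibration(n); print(n,c)
print(env.sense())
E
```

```text
pics
scene {'intrinsics': array([[498.63556846,   0.        , 256.83342244],
       [  0.        , 498.63556846, 193.70186038],
       [  0.        ,   0.        ,   1.        ]]), 'origin': array([-243.93892463,  985.09438192, 1175.3204164 ]), 'orientation': array([-0.28146538,  0.87242903, -0.38113178,  0.1199308 ])}
top {'intrinsics': array([[358.72147567,   0.        , 263.34244444],
       [  0.        , 358.72147567, 190.06186029],
       [  0.        ,   0.        ,   1.        ]]), 'origin': array([ 324.55058029,  -25.4425402 , 1097.56242084]), 'orientation': array([ 0.7130368 , -0.69671168,  0.05436693, -0.05670617])}
wrist {'intrinsics': array([[341.45922911,   0.        , 254.45142036],
       [  0.        , 341.45922911, 189.34174746],
       [  0.        ,   0.        ,   1.        ]]), 'tool_from_camera': array([[-2.64385139e-04, -2.99421075e-01,  9.54121035e-01,
        -6.93568580e+01],
       [ 9.99999432e-01,  9.06202174e-04,  5.61481194e-04,
        -1.40687480e+00],
       [-1.03274586e-03,  9.54120642e-01,  2.99420665e-01,
        -7.69239876e+01],
       [ 0.00000000e+00,  0.00000000e+00,  0.00000000e+00,
         1.00000000e+00]])}
{'t': 0.15, 'joint_positions': array([-1.30384109e+00,  2.59179396e-01,  1.53578695e+00, -4.11764663e-06,
        1.34796057e+00, -2.02746735e-01]), 'dq': array([ 0.00080404, -0.00185289, -0.00507915, -0.00143532,  0.00098059,
        0.00032663]), 'joint_torque': array([ 1.01914240e-03, -4.46383989e+01, -2.90819728e+01, -3.08548715e-04,
        8.19489331e-03, -2.92913128e-06]), 'ee_pos': array([ 248.9138537 , -490.14473295,  303.28149677]), 'tcp_rot': array([-0.68767922, -0.1650141 ,  0.68771235, -0.16407121]), 'force': array([-0.78654859,  0.96206731,  0.06024243]), 'ft_torque': array([-0.00057073,  0.02855859, -0.03241232]), 'width': 1.0004878147661525}
```

View pics/scene0.png

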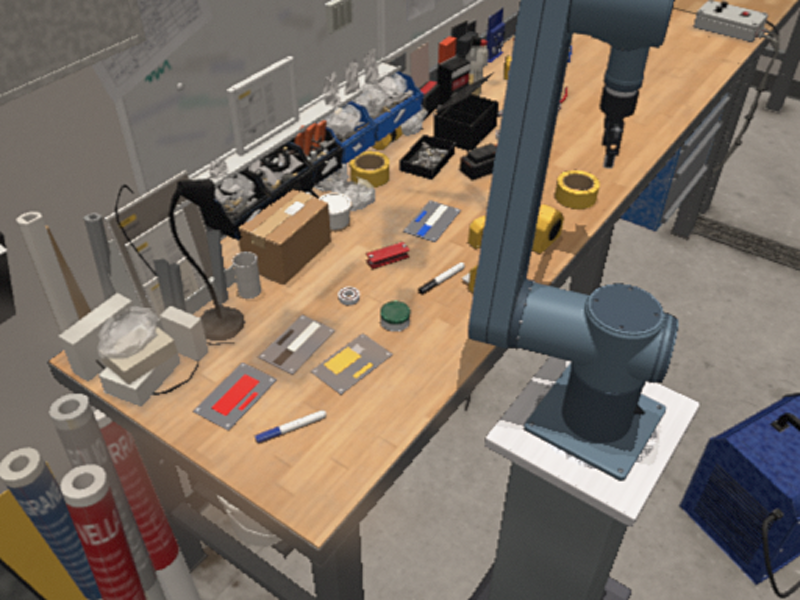

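View pics/top0.png

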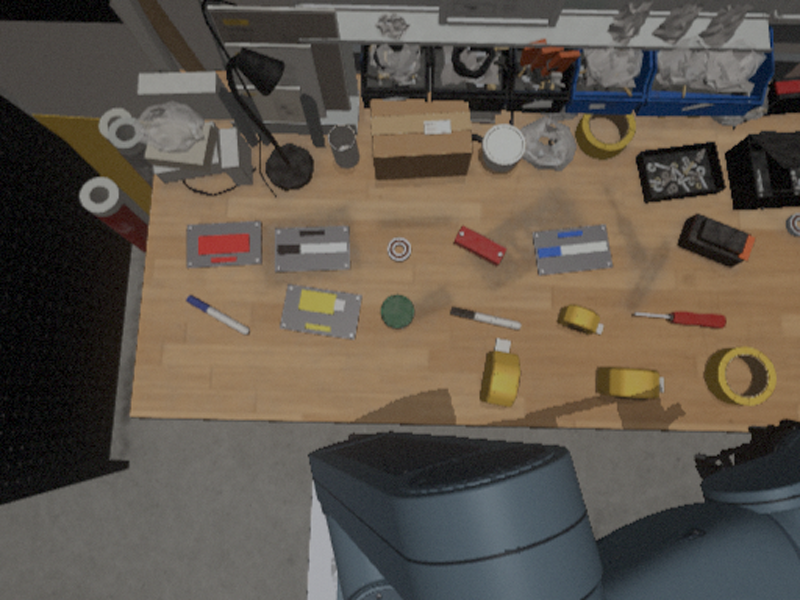

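View pics/wrist0.png

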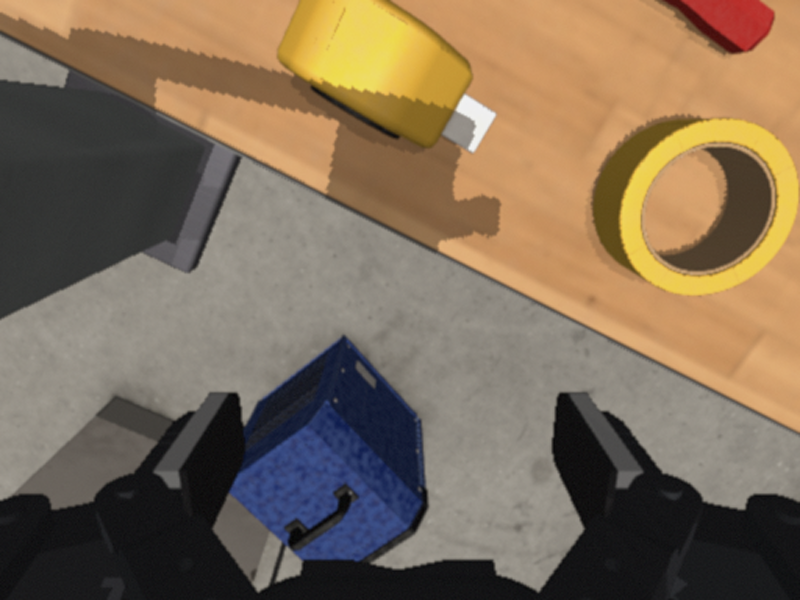

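The arrow of the job, in the 800x600 top view:
- **Tape look-alikes:** yellow tape cases at (580,318), which is smallest, (502,375) and (634,383). There are also yellow rolls at (746,376) and (607,130).
- **Hex-set look-alikes:** the red folding set at (480,246), the red screwdriver at (690,319), and the painted red outline at (224,245).
- **Pens:** blue cap at (218,314) and black cap at (485,318).
- **Tiles:** red (224,245), black (313,248), yellow (321,312), blue (572,249).

Next I'll measure them and check the choices in a crop.

```bash
cat > h.py <<'E'
from workcell import env
import numpy as np, cv2
from scipy.spatial.transform import Rotation as R
def cam(name):
    c=env.get_calibration(name); K=c["intrinsics"]
    if name=="wrist":
        s=env.sense(); Rt=R.from_quat(s["tcp_rot"]).as_matrix(); T=c["tool_from_camera"]
        return K,Rt@T[:3,:3],Rt@T[:3,3]+s["ee_pos"]
    return K,R.from_quat(c["orientation"]).as_matrix(),np.array(c["origin"])
def to_plane(cm,uv,z):
    K,M,o=cm; uv=np.atleast_2d(uv).astype(float)
    d=(M@np.linalg.inv(K)@np.c_[uv,np.ones(len(uv))].T).T
    return o+d*((z-o[2])/d[:,2])[:,None]
def proj(cm,P):
    K,M,o=cm; p=(K@M.T@(np.atleast_2d(P)-o).T).T; return p[:,:2]/p[:,2:]
def rect(cm,mask,z):
    # min-area rect of mask in world plane z -> centre, long-axis angle(mod pi), sizes
    ys,xs=np.nonzero(mask); P=to_plane(cm,np.c_[xs,ys],z)[:,:2].astype(np.float32)
    (cx,cy),(w,h),a=cv2.minAreaRect(P); a=np.deg2rad(a)
    if h>w: a+=np.pi/2; w,h=h,w
    a=(a+np.pi/2)%np.pi-np.pi/2
    return np.array([cx,cy]),a,(w,h),len(xs)
E
python3 - <<'E'
from h import *
im=env.snapshot("top"); cm=cam("top")
cv2.imwrite("pics/topraw.png",im[:,:,::-1])
cr=im[130:280,80:480]; cv2.imwrite("pics/topcrop.png",cv2.resize(cr[:,:,::-1],(800,300),interpolation=cv2.INTER_CUBIC))
for q,z in [("tape",66),("hex_set",25),("marker_blue",9),("marker_black",9),("tile_tape",3),("tile_hex",3),("tile_blue",3),("tile_black",3),("tin",32),("ball_bearing",14)]:
    print(q)
    for d in env.outline_of("top",q):
        if d["confidence"]<.2: continue
        ys,xs=np.nonzero(d["mask"]); c,a,s,n=rect(cm,d["mask"],z)
        print("  M %.2f px(%.0f,%.0f) c"%(d["confidence"],xs.mean(),ys.mean()),c.round(),round(a,3),np.round(s),n)
    for d in env.tip_of("top",q):
        if d["confidence"]>.2: print("  T %.2f"%d["confidence"],np.round(d["point"]),proj(cm,d["point"])[0].round())
print(env.sense()["t"])
E
```

```text
tape
  M 0.82 px(403,245) c [ 338. -422.] 1.554 [117.  55.] 754
  M 0.76 px(320,241) c [ 353. -189.] -0.172 [119.  66.] 826
  M 0.71 px(370,204) c [ 456. -334.] 1.29 [75. 37.] 285
  T 0.81 [ 459. -353.   -5.] [371. 205.]
  T 0.79 [ 355. -193.   -0.] [319. 238.]
  T 0.62 [ 340. -443.   -5.] [402. 245.]
hex_set
  M 0.56 px(306,157) c [ 599. -149.] 1.114 [96. 41.] 373
  T 0.76 [ 604. -155.    0.] [307. 158.]
marker_blue
  M 0.73 px(139,201) c [454. 358.] 1.086 [139.  18.] 243
  T 0.61 [458. 359.  -6.] [141. 201.]
marker_black
  M 0.68 px(311,204) c [ 458. -166.] 1.347 [140.  21.] 286
  T 0.71 [ 456. -352.   -6.] [370. 206.]
  T 0.65 [ 461. -167.   -1.] [311. 203.]
tile_tape
  M 0.57 px(205,199) c [465. 159.] 1.436 [155.  91.] 1442
  M 0.44 px(139,201) c [455. 359.] 1.107 [141.  19.] 244
  T 0.65 [462. 157.   3.] [206. 200.]
tile_hex
  M 0.57 px(143,156) c [596. 359.] -1.485 [154.  96.] 1431
  M 0.56 px(200,159) c [592. 181.] -1.503 [152.  93.] 1374
  M 0.31 px(366,160) c [ 602. -339.] -1.438 [150.  90.] 1331
  T 0.87 [598. 362.  -5.] [144. 156.]
tile_blue
  M 0.64 px(366,160) c [ 602. -340.] -1.454 [154.  94.] 1390
  T 0.92 [ 608. -352.    3.] [370. 158.]
tile_black
  M 0.56 px(200,159) c [591. 182.] -1.51 [148.  90.] 1331
  T 0.75 [ 463. -165.   -2.] [310. 203.]
  T 0.71 [594. 166.   0.] [205. 159.]
  T 0.63 [462. 157.   2.] [206. 200.]
tin
  M 0.73 px(254,200) c [463.   7.] 0.023 [66. 60.] 396
  T 0.73 [473.   5.  -3.] [255. 198.]
ball_bearing
  M 0.53 px(255,160) c [592.   8.] 0.024 [48. 43.] 176
  T 0.53 [595.   9.  -4.] [255. 160.]
1.2
```

View pics/topcrop.png

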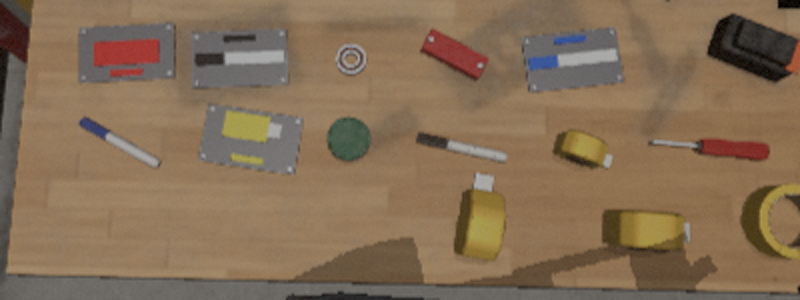

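The crop shows the right things. The smallest yellow case is at crop (583,148) with its tongue to the lower right. The folding hex set is at (455,53), the blue-cap pen at (120,142) and the black-cap pen at (461,147). Both pens have their caps to the left. Next I'll fit model silhouettes to the masks.

```bash
cat >> h.py <<'E'
from scipy.optimize import minimize
def box(x0,x1,y0,y1,z0,z1): return np.array([[x,y,z] for x in(x0,x1) for y in(y0,y1) for z in(z0,z1)],float)
# models in the object's own frame (mm)
a8=np.linspace(0,2*np.pi,12,endpoint=False)
pen=np.array([[x,8.5*np.cos(t),8.5+8.5*np.sin(t)] for x in(-69.5,69.5) for t in a8])
tc=box(-17,19,-24,44,0,66); 
tc=np.array([[x,10+34*np.cos(t)*1.0,33+33*np.sin(t)] for x in(-17,19) for t in a8]+[[x,y,z] for x in(-17,19) for y in(-20,40) for z in(0,60)])
MODELS={"tape":[tc,box(-10,12,-43,-20,0,12)],"hex_set":[box(-18,18,-50,50,0,25)],"marker":[pen],
 "tile":[box(-45,45,-75,75,0,3)],"tilep":[box(-60,90,-45,45,0,3)]}
def sil(cm,model,p,shape=(384,512),S=4):
    c,s=np.cos(p[2]),np.sin(p[2]); m=np.zeros(shape,np.uint8); full=np.zeros(shape,np.uint8)
    for b in MODELS[model]:
        W=np.c_[c*b[:,0]-s*b[:,1]+p[0],s*b[:,0]+c*b[:,1]+p[1],b[:,2]]
        h=cv2.convexHull(proj(cm,W).astype(np.float32))
        cv2.fillConvexPoly(m,np.round(h*16).astype(np.int32),1,shift=4)
    return m>0
def fit(cm,mask,model,p0):
    def cost(q):
        p=[q[0],q[1],q[2]/100]; m=sil(cm,model,p); return 1-(m&mask).sum()/max(1,(m|mask).sum())
    best=None
    q0=np.array([p0[0],p0[1],p0[2]*100.])
    for k in range(3):
        r=minimize(cost,q0,method="Nelder-Mead",options=dict(initial_simplex=q0+np.array([[0,0,0],[9,3,0],[-3,9,4],[-5,-5,14]])*(.6**k),xatol=.1,fatol=1e-4)); q0=r.x
    return np.array([q0[0],q0[1],q0[2]/100]),1-r.fun
def look(camn,q,model,p0,fresh=True,maxd=60):
    """snapshot, segment, pick mask nearest p0, fit"""
    cm=cam(camn)
    im=env.snapshot(camn) if fresh else None
    res=None
    for d in env.outline_of(camn,q):
        ys,xs=np.nonzero(d["mask"]); 
        if len(xs)<50: continue
        c=to_plane(cm,[[xs.mean(),ys.mean()]],5)[0,:2]
        if np.hypot(*(c-np.array(p0[:2])))>maxd: continue
        r=fit(cm,d["mask"],model,p0)
        if res is None or r[1]>res[1]: res=r
    return im,res
E
cat > poses0.py <<'E'
P0={"tape":(457,-348,1.29-1.571),"hex_set":(599,-150,1.114-1.571),"marker_blue":(456,358,1.09),"marker_black":(459,-166,1.347),
"tile_tape":(463,158,1.436-1.571),"tile_hex":(597,360,-1.485+1.571),"tile_blue":(602,-354,-1.446+3.1416),"tile_black":(592,166,-1.505+3.1416)}
MD={"tape":"tape","hex_set":"hex_set","marker_blue":"marker","marker_black":"marker","tile_tape":"tile","tile_hex":"tile","tile_blue":"tilep","tile_black":"tilep"}
E
python3 - <<'E'
from h import *; from poses0 import *
env.snapshot("top")
for k in P0:
    im,r=look("top",k,MD[k],P0[k],fresh=False); print(k,None if r is None else (r[0].round(3),round(r[1],2)))
E
```

```text
tape (array([ 4.53634e+02, -3.50433e+02, -2.19000e-01]), np.float64(0.84))
hex_set (array([ 6.01825e+02, -1.52755e+02, -4.27000e-01]), np.float64(0.92))
marker_blue (array([457.011, 363.805,   1.077]), np.float64(0.83))
marker_black (array([ 458.446, -164.475,    1.356]), np.float64(0.86))
tile_tape (array([ 4.67639e+02,  1.60416e+02, -1.70000e-01]), np.float64(0.89))
tile_hex (array([5.96135e+02, 3.59468e+02, 5.70000e-02]), np.float64(0.9))
tile_blue (array([ 604.563, -353.339,    1.721]), np.float64(0.94))
tile_black (array([592.879, 167.606,   1.633]), np.float64(0.96))
```

```bash
cat >> h.py <<'E'
def quat(phi):
    y=np.array([np.cos(phi),np.sin(phi),0]); x=np.array([0,0,-1.]); return R.from_matrix(np.c_[x,y,np.cross(x,y)]).as_quat()
E
python3 - <<'E'
from h import *; from poses0 import *
x=R.from_quat(env.sense()["tcp_rot"]).as_matrix(); print(x.round(2), np.arctan2(x[1,1],x[0,1]))
for k in P0:
  for phi0 in ([P0[k][2]] if MD[k] in("tape","hex_set","tile") else [P0[k][2]-np.pi/2]):
    for f in (0,np.pi):
        for z in (80,260):
            j=env.solve_ik([P0[k][0],P0[k][1],z],quat(phi0+f)); print(k,round(phi0+f,2),z,None if j is None else j.round(2))
print(env.sense()["t"])
E
```

```text
[[ 0.    0.45 -0.89]
 [-0.   -0.89 -0.45]
 [-1.    0.    0.  ]] -1.1009502595778762
tape -0.28 80 [-0.84  0.54  1.72 -0.    0.88 -0.56]
tape -0.28 260 [-0.84  0.33  1.54 -0.    1.27 -0.56]
tape 2.86 80 [-0.84  0.54  1.72 -0.    0.88  2.58]
tape 2.86 260 [-0.84  0.33  1.54 -0.    1.27  2.58]
hex_set -0.46 80 [-0.43  0.6   1.61 -0.    0.93  0.03]
hex_set -0.46 260 [-0.43  0.41  1.43 -0.    1.3   0.03]
hex_set 2.68 80 [-0.43  0.6   1.61 -0.    0.93 -3.11]
hex_set 2.68 260 [-0.43  0.41  1.43 -0.    1.3  -3.11]
marker_blue -0.48 80 [ 0.47  0.55  1.71 -0.    0.88  0.95]
marker_blue -0.48 260 [ 0.47  0.34  1.53 -0.    1.27  0.95]
marker_blue 2.66 80 [ 0.47  0.55  1.71 -0.    0.88 -2.19]
marker_blue 2.66 260 [ 0.47  0.34  1.53 -0.    1.27 -2.19]
marker_black -0.22 80 [-0.58  0.43  1.94 -0.    0.77 -0.35]
marker_black -0.22 260 [-0.58  0.18  1.75 -0.    1.21 -0.35]
marker_black 2.92 80 [-0.58  0.43  1.94 -0.    0.77  2.79]
marker_black 2.92 260 [-0.58  0.18  1.75 -0.    1.21  2.79]
tile_tape -0.14 80 [ 0.1   0.43  1.94 -0.    0.77  0.24]
tile_tape -0.14 260 [ 0.1   0.19  1.74 -0.    1.21  0.24]
tile_tape 3.01 80 [ 0.1   0.43  1.94 -0.    0.77 -2.91]
tile_tape 3.01 260 [ 0.1   0.19  1.74 -0.    1.21 -2.91]
tile_hex 0.09 80 [ 0.38  0.71  1.38 -0.    1.05  0.3 ]
tile_hex 0.09 260 [ 0.38  0.55  1.2  -0.    1.39  0.3 ]
tile_hex 3.23 80 [ 0.38  0.71  1.38 -0.    1.05 -2.84]
tile_hex 3.23 260 [ 0.38  0.55  1.2  -0.    1.39 -2.84]
tile_blue 0.12 80 [-0.69  0.71  1.38 -0.    1.05 -0.82]
tile_blue 0.12 260 [-0.69  0.55  1.2  -0.    1.39 -0.82]
tile_blue 3.27 80 [-0.69  0.71  1.38 -0.    1.05  2.33]
tile_blue 3.27 260 [-0.69  0.55  1.2  -0.    1.39  2.33]
tile_black 0.07 80 [ 0.09  0.59  1.62 -0.    0.93  0.03]
tile_black 0.07 260 [ 0.09  0.4   1.44 -0.    1.3   0.03]
tile_black 3.21 80 [ 0.09  0.59  1.62 -0.    0.93 -3.12]
tile_black 3.21 260 [ 0.09  0.4   1.44 -0.    1.3  -3.12]
1.65
```

```bash
cat >> h.py <<'E'
def hover(xy,phi,z=280):
    env.move_ptp([xy[0],xy[1],z],quat(phi))
def save(im,name,cm=None,fits=()):
    o=im[:,:,::-1].copy()
    for model,p in fits:
        m=sil(cm,model,p).astype(np.uint8); c,_=cv2.findContours(m,cv2.RETR_EXTERNAL,cv2.CHAIN_APPROX_NONE); cv2.drawContours(o,c,-1,(255,0,255),1)
    cv2.imwrite(f"pics/{name}.png",cv2.resize(o,(800,600),interpolation=cv2.INTER_CUBIC))
E
python3 - <<'E'
from h import *; from poses0 import *
hover((455,-345),-0.22); env.pause(.2)
s=env.sense(); print(s["t"],s["ee_pos"].round(1),s["force"].round(2))
im,r=look("wrist","tape","tape",(455,-350,-.22)); print(r)
im2,r2=look("wrist","tile_blue","tilep",(604,-353,1.72)); print(r2)
im2,r3=look("wrist","hex_set","hex_set",(602,-153,-.43)); print(r3)
save(im,"w_tape",cam("wrist"),[(m,x[0]) for m,x in (("tape",r),("tilep",r2),("hex_set",r3)) if x])
E
```

```text
2.8417 [ 454.1 -346.3  280.2] [ 0.23  0.36 -0.19]
(array([ 4.55151009e+02, -3.47953310e+02, -3.27767017e-01]), np.float64(0.9260450160771704))
(array([ 605.6772686 , -353.0897853 ,    1.70242212]), np.float64(0.9762480443749111))
None
```

View pics/w_tape.png

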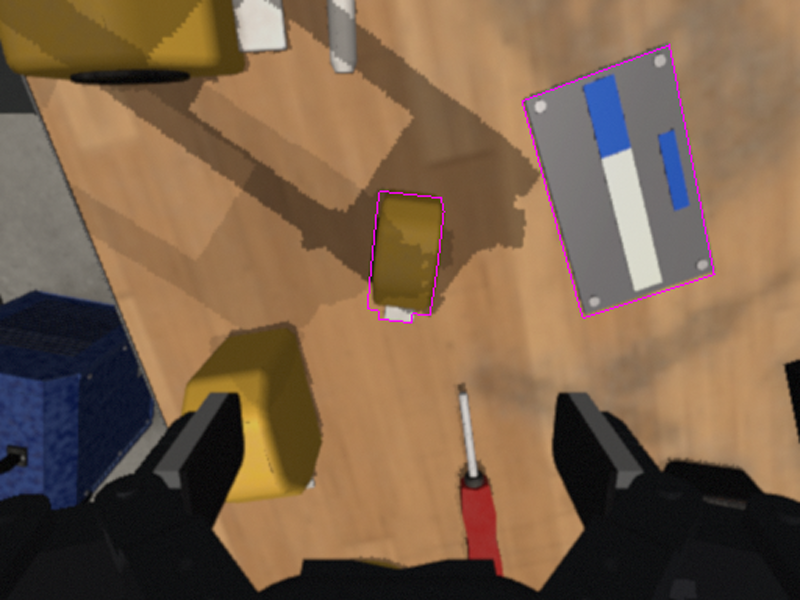

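The wrist picture shows the small tape at (405,250) with its tongue down at (397,315). The blue tile outline matches the top-camera estimate. I'll pick the tape.

```bash
cat >> h.py <<'E'
import json,os
def rot(a): return np.array([[np.cos(a),-np.sin(a)],[np.sin(a),np.cos(a)]])
def pick(p,off,phi_rel,z,name):
    """p: object pose (x,y,th); off: grasp point in the object frame; tool yaw = th+phi_rel"""
    g=np.array(p[:2])+rot(p[2])@np.array(off); phi=p[2]+phi_rel
    env.move_ptp([g[0],g[1],max(z+80,170)],quat(phi))
    env.servo_line([g[0],g[1],z],feed=150)
    env.clamp(); s=env.sense(); print("w",round(s["width"],3),s["ee_pos"].round(1),s["force"].round(1),s["t"])
    env.servo_line([g[0],g[1],z+110],feed=200)
    s=env.sense(); print("lift w",round(s["width"],3),s["force"].round(1),s["t"])
def place(p,off,phi_rel,z):
    g=np.array(p[:2])+rot(p[2])@np.array(off); phi=p[2]+phi_rel
    env.move_ptp([g[0],g[1],z+90],quat(phi))
    env.servo_line([g[0],g[1],z+15],feed=180)
    env.servo_line([g[0],g[1],z],feed=60)
    s=env.sense(); print("pre-open",s["ee_pos"].round(1),s["force"].round(1))
    env.gripper_open()
    env.servo_line([g[0],g[1],z+110],feed=200); print(env.sense()["t"])
E
python3 - <<'E'
from h import *
pick((455.2,-348,-.31),(1,10),0,92,"tape")
hover((475,170),-.17,260); env.pause(.1)
cm=cam("wrist")
im,r=look("wrist","tile_tape","tile",(467,160,-.17)); print(r)
im2,r2=look("wrist","tile_black","tilep",(593,167.6,1.63)); print(r2)
save(im,"w_tt",cm,[(m,x[0]) for m,x in (("tile",r),("tilep",r2)) if x])
E
```

```text
w 0.414 [ 459.9 -339.3   93. ] [0.5 0.5 6.3] 4.85
lift w 0.411 [ 0.3  0.7 -2.6] 5.55
(array([ 4.66827963e+02,  1.58998130e+02, -1.35757964e-01]), np.float64(0.6020152986172403))
(array([594.50129075, 168.44990227,   1.63197384]), np.float64(0.9793455108758794))
```

View pics/w_tt.png

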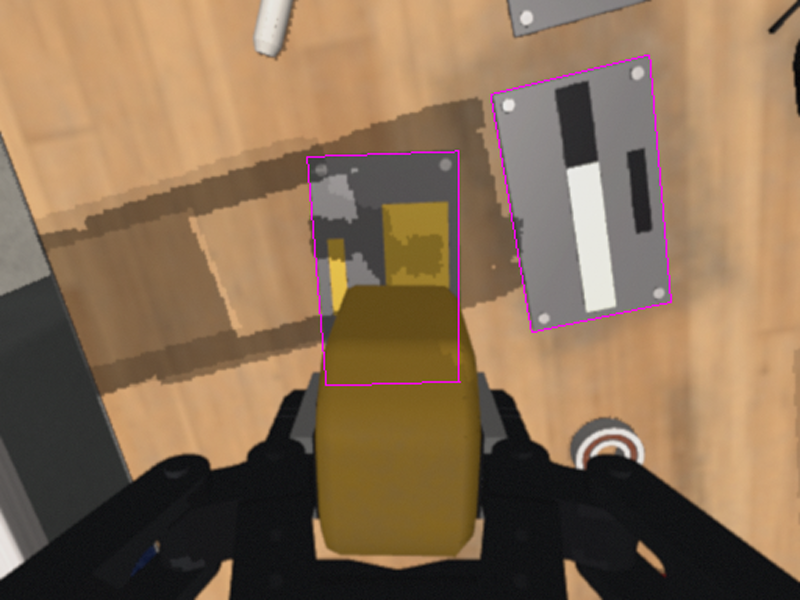

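```bash
python3 - <<'E'
from h import *
t=(467.2,159.7,-.148); o=np.array(t[:2])+rot(t[2])@np.array([18,0])
place((o[0],o[1],t[2]),(1,10),0,96)
hover((470,240),-.14,280); env.pause(.1); cm=cam("wrist")
im,r=look("wrist","tape","tape",(o[0],o[1],t[2])); print(r)
im2,r2=look("wrist","tile_tape","tile",t); print(r2)
im2,r3=look("wrist","marker_blue","marker",(457,363,1.08)); print(r3)
im2,r4=look("wrist","tile_hex","tile",(596,359.5,.06)); print(r4)
save(im,"w_tp",cm,[(m,x[0]) for m,x in (("tape",r),("tile",r2),("marker",r3),("tile",r4)) if x])
E
```

```text
pre-open [487.6 166.8  96.1] [ 0.6  0.8 -0.7]
10.325
(array([ 4.83140626e+02,  1.59726623e+02, -1.27067496e-01]), np.float64(0.8978710274606603))
(array([ 4.67800070e+02,  1.58745822e+02, -1.30205793e-01]), np.float64(0.6856193640246796))
(array([455.28750406, 359.50845298,   1.09651625]), np.float64(0.8649122807017544))
(array([5.99375490e+02, 3.61400612e+02, 7.67925335e-02]), np.float64(0.9846233766233766))
```

View pics/w_tp.png

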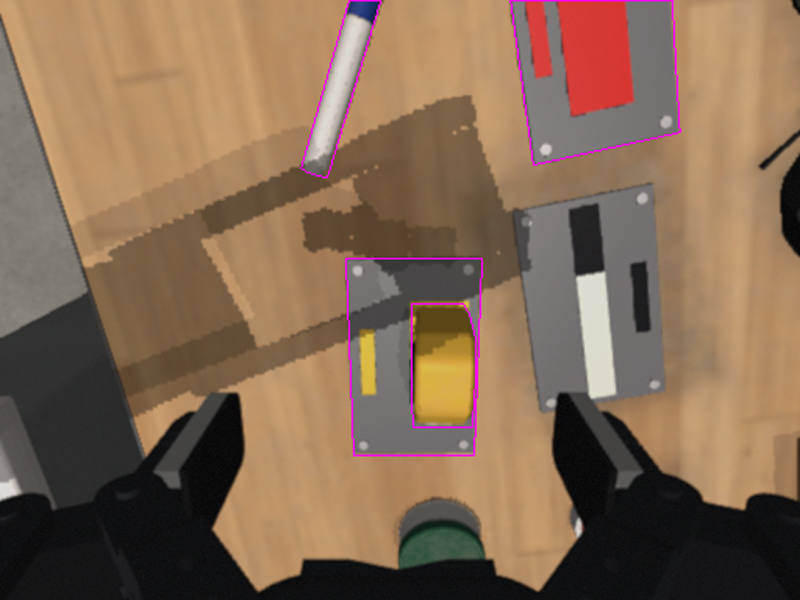

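The tape stands on its tile at (443,365), square to the outline. Next is the blue pen.

```bash
python3 - <<'E'
from h import *
hover((456,365),1.09-np.pi/2,250); env.pause(.1); cm=cam("wrist")
im,r=look("wrist","marker_blue","marker",(456,360,1.09)); print(r,env.sense()["t"])
im2,r4=look("wrist","tile_hex","tile",(599,361,.07)); print(r4)
save(im,"w_mb",cm,[(m,x[0]) for m,x in (("marker",r),("tile",r4)) if x])
E
```

```text
(array([455.1456071 , 359.00201294,   1.08513084]), np.float64(0.8987295825771325)) 12.125
(array([5.98720389e+02, 3.60685576e+02, 8.77077606e-02]), np.float64(0.9729898783122939))
```

View pics/w_mb.png

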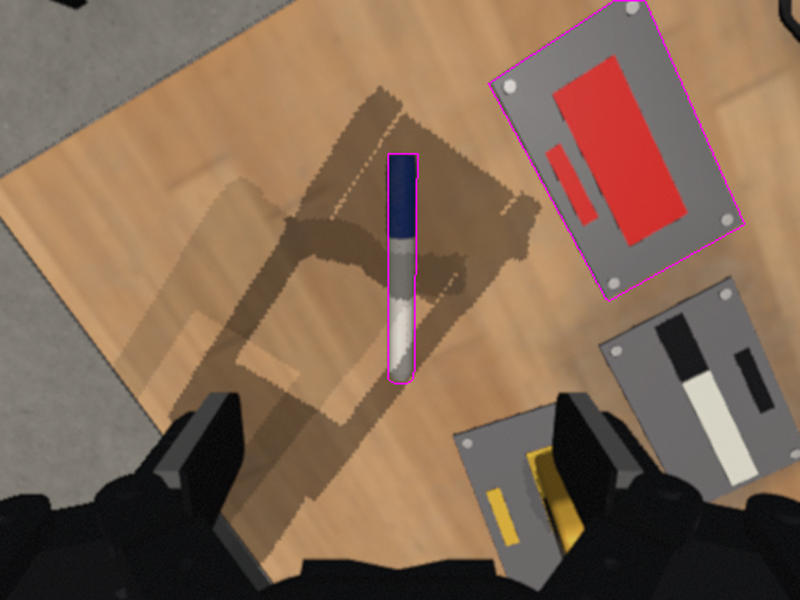

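The pen is outlined well at (402,267), with its cap up at (402,195). The yellow tape is off to the lower right, clear of the fingers.

```bash
python3 - <<'E'
from h import *
pick((455.1,359,1.087),(0,0),-np.pi/2,76,"blue")
hover((606,-330),1.70-np.pi/2,240); env.pause(.1); cm=cam("wrist")
im,r=look("wrist","tile_blue","tilep",(605.7,-353,1.70)); print(r,env.sense()["t"],env.sense()["width"])
save(im,"w_tb",cm,[(m,x[0]) for m,x in (("tilep",r),) if x])
E
```

```text
w 0.154 [455.2 359.1  76.5] [-1.6 -0.7  4.4] 14.0667
lift w 0.157 [-0.2  0.3 -0.3] 14.7667
(array([ 605.82173906, -353.45594125,    1.70468534]), np.float64(0.5633259191416983)) 17.475 0.15220936202592825
```

View pics/w_tb.png

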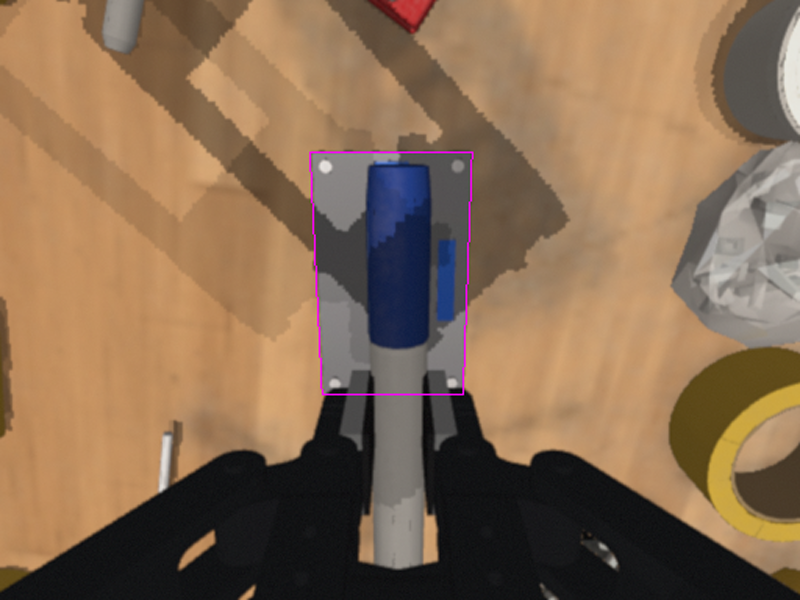

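```bash
python3 - <<'E'
from h import *
t=(605.8,-353.3,1.704); o=np.array(t[:2])+rot(t[2])@np.array([15,0])
place((o[0],o[1],t[2]),(0,0),-np.pi/2,79.5)
cm=cam("wrist"); im,r=look("wrist","marker_blue","marker",(o[0],o[1],t[2])); print(o,r)
save(im,"w_tb2",cm,[("marker",r[0])] if r else [])
hover((600,-145),-.44,250); env.pause(.1); cm=cam("wrist")
im,r=look("wrist","hex_set","hex_set",(602,-153,-.44)); print(r,env.sense()["t"])
im2,r4=look("wrist","marker_black","marker",(458.4,-164.5,1.356)); print(r4)
save(im,"w_hx",cm,[(m,x[0]) for m,x in (("hex_set",r),("marker",r4)) if x])
E
```

```text
pre-open [ 603.8 -338.4   79.5] [ 0.5 -1.1  0.2]
20.2167
[ 603.80784832 -338.43287749] (array([ 603.57664523, -338.62089   ,    1.69371769]), np.float64(0.9432009626955475))
(array([ 6.05646325e+02, -1.51531733e+02, -4.72094563e-01]), np.float64(0.9329620903833797)) 21.3417
(array([ 461.59281122, -164.76431981,    1.36693553]), np.float64(0.6193825713169206))
```

View pics/w_tb2.png

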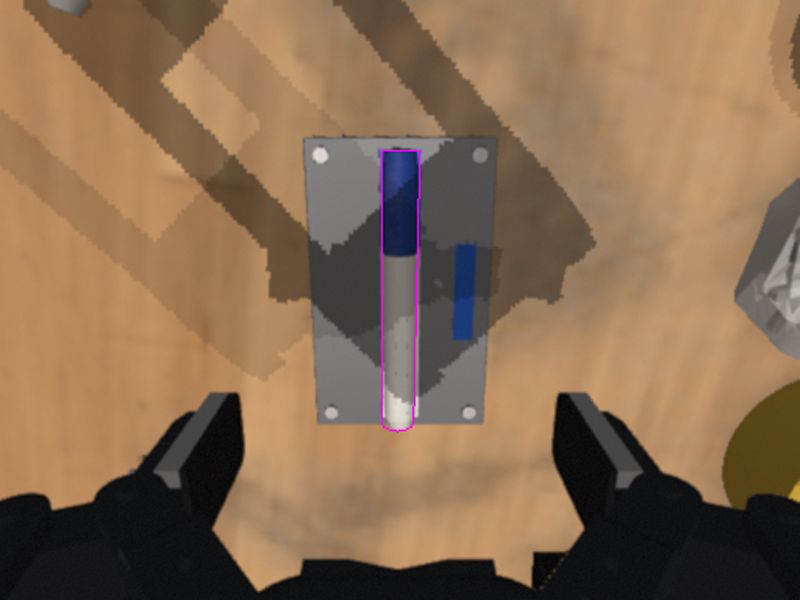

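View pics/w_hx.png

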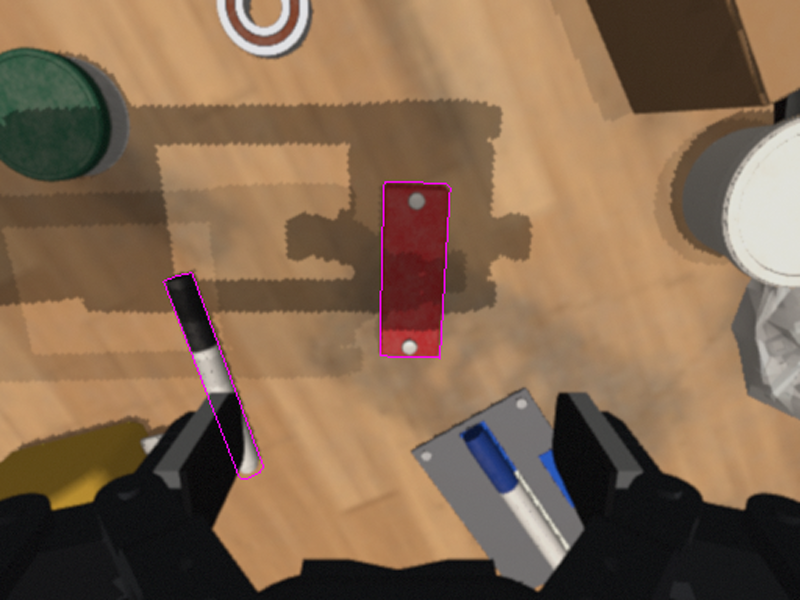

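The blue pen lies on its outline (fit within 1 mm of target). In the second picture the hex set is outlined at (415,270) and nothing stands within finger reach. I'll pick it.

```bash
python3 - <<'E'
from h import *
pick((605,-151.6,-.462),(0,0),0,73,"hex")
t=(598.9,361,.082)
place((t[0],t[1],t[2]),(0,0),0,76.8)
env.pause(.1)
cm=cam("wrist"); im,r=look("wrist","hex_set","hex_set",t); print(r)
_,r2=look("wrist","tile_hex","tile",t); print(r2)
save(im,"w_hx2",cm,[(m,x[0]) for m,x in (("hex_set",r),("tile",r2)) if x])
E
```

```text
w 0.403 [ 605.5 -151.8   74. ] [-0.1  0.1  5.4] 23.175
lift w 0.403 [ 0.6  0.7 -2.6] 23.875
pre-open [599.1 361.1  77.1] [ 0.8  0.2 -0.3]
27.95
(array([5.98615024e+02, 3.60663790e+02, 7.18913975e-02]), np.float64(0.9867695700110254))
None
```

View pics/w_hx2.png

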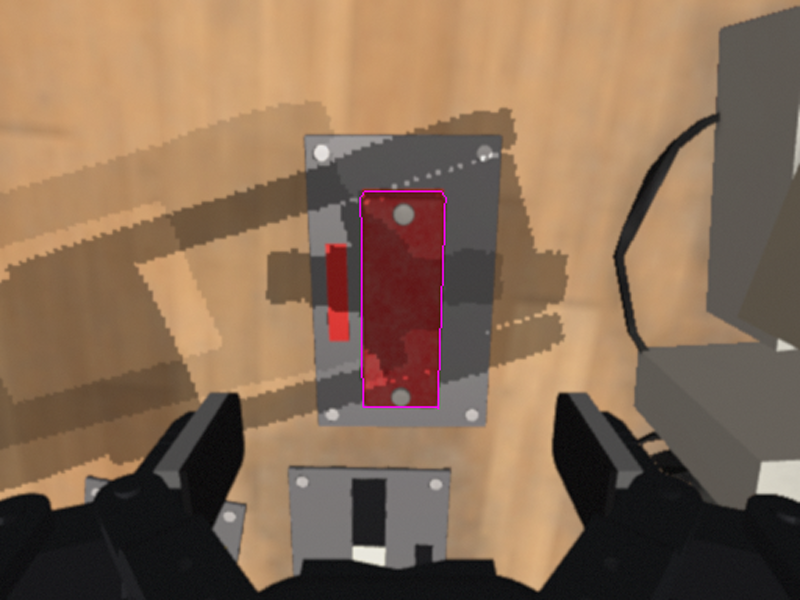

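The hex set covers its outline at (402,300), square on the tile. Next is the black pen.

```bash
python3 - <<'E'
from h import *
hover((459,-158),1.36-np.pi/2,250); env.pause(.1); cm=cam("wrist")
im,r=look("wrist","marker_black","marker",(459,-165,1.36)); print(r,env.sense()["t"])
save(im,"w_mk",cm,[(m,x[0]) for m,x in (("marker",r),) if x])
E
```

```text
(array([ 460.48836717, -164.38100002,    1.3573741 ]), np.float64(0.8619553277187844)) 30.4
```

View pics/w_mk.png

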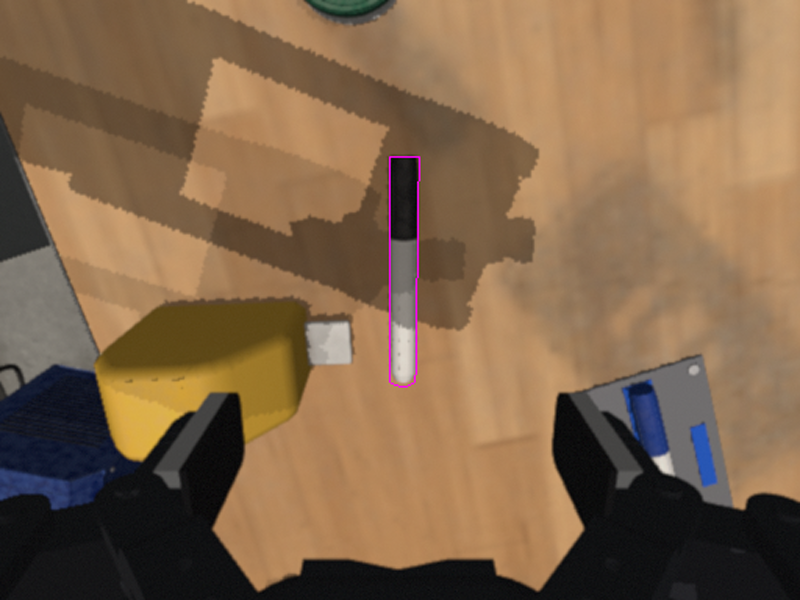

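The black pen is outlined at (403,270), cap up. The big tape's tongue at (345,345) lies about 35 mm beside the pen and behind the grasp. I'll grip 8 mm toward the cap for more room.

```bash
python3 - <<'E'
from h import *
pick((460.3,-164.4,1.358),(8,0),-np.pi/2,76,"black")
t=(594.2,168.3,1.632); o=np.array(t[:2])+rot(t[2])@np.array([15,0])
place((o[0],o[1],t[2]),(8,0),-np.pi/2,79.5)
env.pause(.1)
cm=cam("wrist"); im,r=look("wrist","marker_black","marker",(o[0],o[1],t[2])); print(o,r)
save(im,"w_mk2",cm,[("marker",r[0])] if r else [])
env.movej([-1.304,0.259,1.535,0,1.348,-0.203]); env.pause(.3)
im=env.snapshot("top"); cv2.imwrite("pics/topend.png",cv2.resize(im[130:280,80:480,::-1],(800,300),interpolation=cv2.INTER_CUBIC))
T={"tape":((467.4,159.2,-.14),(18,0)),"hex_set":((598.9,361,.08),(0,0)),"marker_blue":((605.8,-353.3,1.704),(15,0)),"marker_black":(t,(15,0))}
from poses0 import MD
for k,(tt,of) in T.items():
    g=np.array(tt[:2])+rot(tt[2])@np.array(of); _,r=look("top",k,MD[k],(g[0],g[1],tt[2]))
    print(k,None if r is None else ((rot(-tt[2])@(r[0][:2]-g)).round(1),round(r[0][2]-tt[2],3),round(r[1],2)))
for q in("tin","ball_bearing"):
    print(q,[(d["confidence"],np.round(d["point"])) for d in env.tip_of("top",q)])
print(env.sense()["t"])
E
```

```text
w 0.156 [ 462.1 -156.6   76.4] [-0.8  0.5  5. ] 32.2417
lift w 0.156 [ 0.4 -0.6 -0. ] 32.9417
pre-open [592.7 191.3  79.5] [-0.5 -0.3  0.8]
36.6917
[593.28251795 183.2719146 ] (array([593.66375575, 183.2811511 ,   1.64434656]), np.float64(0.9242909987669544))
tape (array([-3.3, -1.9]), np.float64(0.077), np.float64(0.88))
hex_set (array([-1.8,  4.1]), np.float64(-0.057), np.float64(0.87))
marker_blue (array([3.4, 1.9]), np.float64(0.036), np.float64(0.82))
marker_black (array([1., 1.]), np.float64(0.023), np.float64(0.83))
tin [(0.62, array([472.,   4.,  -0.]))]
ball_bearing [(0.73, array([596., 164.,   0.])), (0.59, array([595.,   8.,  -0.]))]
40.4667
```

View pics/w_mk2.png

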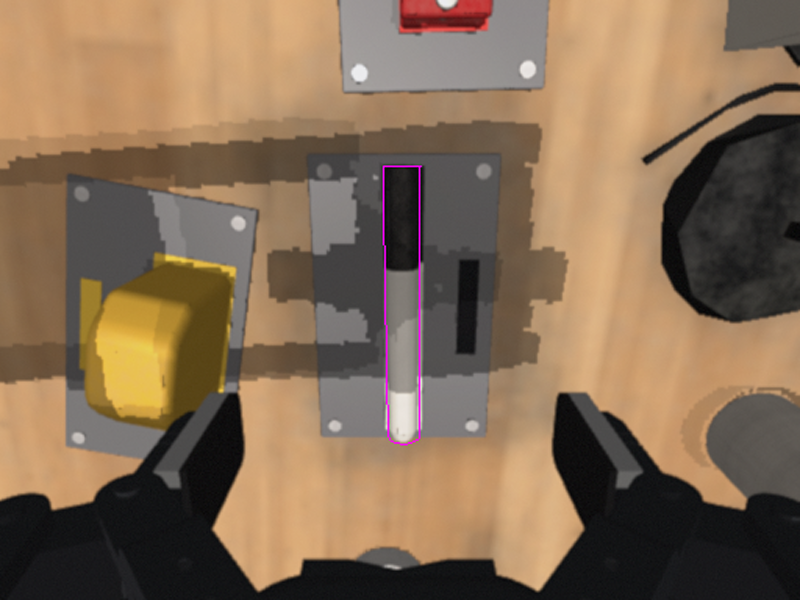

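View pics/topend.png

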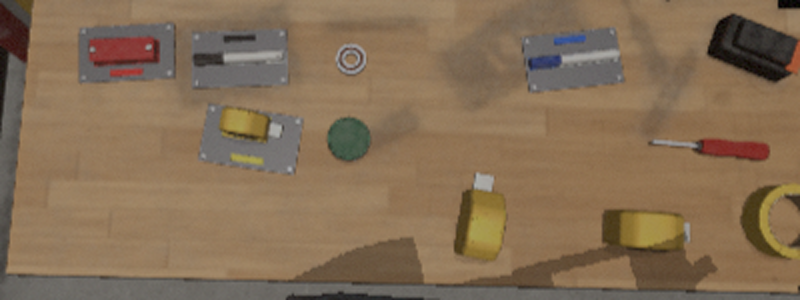

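All four tools are on their outlines, and the tin at (349,139) and the bearing at (351,60) haven't moved. I'll hand the job in.

```bash
python3 - <<'E'
from workcell import env
print(env.job_done(), env.sense()["t"])
E
```

```text
the job is handed in; nothing more can be done
the job is handed in; nothing more can be done
```

I put the smallest tape measure, the hex-key set and both markers on their own tiles and handed the job in at about 40 s; the limit is 104 s. No verdict was reported.

- **Placement:** A last overhead fit put every tool within about 4 mm of its outlined place along each tile axis (limit 12 mm). It put every angle within 0.08 rad (limit 0.2 rad). Both pen caps and the tape's tongue are at the painted ends.
- **Close-up checks:** Wrist-camera fits agreed for the pens and the hex set, within about 1 mm. For the tape, the wrist fit was rougher, about 3 mm off in x. The overhead fit also turned it 0.08 rad, where the earlier wrist view showed about 0.01 rad. Both are within limits.
- **Things to leave alone:** The tin and ball bearing measured within about 1 mm of where they started. One network report put a second "ball bearing" on the black tile; I took that as a false detection. The picture shows the bearing where it was.
- **Not measured:** I did not measure upright tilt or rest speeds, only judged them from the pictures. The arm was back at its start pose, clear of everything.

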